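Load the toy boat from the ball chute

ROBOT

A 6-joint arm with a two-finger parallel gripper is mounted at the origin on the work surface. World frame = base frame: x ahead of the robot, y to its left, z up, the work surface at z = 0. Lengths are in m, angles in rad, forces in N, time in s.
With the tool pointing down it reaches from about 0.275 to 0.75 m from the base axis. Payload 10.2 kg.
Tool frame: the origin (TCP) lies midway between the tips of the shut fingers; the grasp point (between the pads) lies 19 mm behind it (env.hold_point_z is the distance from the TCP to the grasp point, in m); z points along the fingers, y is the line along which they close (so a half turn about z gives the same grasp; the last joint's range is limited). The gripper opens to 85 mm and grips with 20 to 120 N. Pads are 22 mm wide; open, the fingers measure 114 mm over their backs; the gripper's body (76 mm by 85 mm) begins 54 mm behind the grasp point. The pads swing forward as they close: fully open they stand 13 mm farther back than shut.
Start: joints at [0.945, 0.313, 1.498, -0, 1.331, -0.223], TCP at [0.206, 0.483, 0.231] pointing down, gripper open.
Joint ranges: [-2.94, 2.94], [-0.97, 2.17], [0.19, 2.56], [-1.23, 4.37], [0.02, 3.11], [-2.88, 2.88]. Speed limits (rad/s): [2.39, 2.39, 3.01, 3.14, 3.14, 3.14].

INTERFACE

Orientations are given as a unit quaternion [x, y, z, w].
In Python, from bench import env, kinematics, monitor, eyes, job gives the robot as it stands. The module is installed in compiled form; this text tells all that it offers. Calls block until the motion is done:
- env.reach(position, orientation): joint-space move of the TCP to a pose.
- env.movel(position, velocity=0.15, frame=None, guard=None): straight line of the TCP; frame=None keeps the orientation; velocity is the mean speed in m/s. With guard (N) it stops when the force on the tool has changed by that much, and returns True; else False.
- env.set_joints(angles): joint-space move.
- env.release() and env.close_gripper(effort=None): open the fingers fully, or close them until they stop; effort is the grip in N (None keeps the last).
- env.hold(seconds).
- kinematics.ik(position, orientation): joint angles nearest the present ones, or None.
- monitor.sense(): the state.
- eyes.grab_frame(name): name is "scene" or "top" or "wrist"; returns a dict with "frame" (400x640x3 uint8, red, green, blue), "mtx" (3x3 intrinsics, pixels), "view" (4x4, takes a point from world to camera coordinates). Camera axes: x right, y down, z forward; pixel columns grow to the right and rows downward; lengths in m; the calibration is good to about 2 mm. A picture is of the moment at which its call begins. There is no depth.
A pose or a line that the arm cannot do raises env.MotionError and nothing moves.
- job.hand_in(): hands the job in; it is judged then, once.
The state is a dict: "clock": time; "joints": joint angles; "qvel": joint speeds; "joint_efforts": joint torques, N m; "position": TCP position; "ee_rot": TCP orientation; "contact_force": force on the tool from outside, world axes, zero at the start; "ft_torque": the same for the moment, N m; "finger_gap": opening from 0.0 (shut) to 1.0 (fully open); "gripper_force": force on a finger pad.
Only numpy, scipy, OpenCV 4.12 (cv2) and the standard library are available. Lean on these libraries where they do the work, as an engineer would, in place of code of your own. Each camera call takes 0.05 s, during which the arm holds its last target. There are 200 camera calls.

TASK

Load the red ball into the blue toy boat: with the fingertips push the boat along the foot of the wooden ball chute until its open hold lies under the mouth of the lane where the red ball waits, then press down that lane's green paddle so that its gate lifts and the ball rolls into the hold, and let the paddle come back up so that the gate is shut again. Only push and press: do not pick anything up, and do not touch the balls. The yellow ball must stay waiting behind its gate, and the other toys stay where they are.

Things in the scene. Friction and masses are not known exactly. Their poses are not given: they have to be found in the camera images.
- loader: wooden double ball chute fixed on the bench, 212 mm (x) by 350 mm (y), 187 mm high. Origin on the bench at the middle of its front face (a quay board 41 mm high, 250 mm wide along y); x points out of the mouths, away from the high end, z up. Open gutters run along x at y = +80 mm (left lane) and -80 mm (right lane), 40 mm wide inside, falling 14 degrees to the front; a white shed stands between
- paddle_left (a point): middle of the upper face of the left lane's green paddle (44 by 46 mm), at the chute's left (+y) side; about 179 mm above the bench at rest, its outer edge 16 mm higher than its inner; fully down it is about 45 mm lower and slopes outward. Takes about 1 N to start and 2.5 N at the stop, and springs back up when let go
- paddle_right (a point): the same point on the right lane's green paddle, at the chute's right (-y) side
- gate_left (a joint): left rocker, across the lane at the chute's x = -90 mm, pivot at y = 145 mm, 146 mm high; white gate plate on its inner end, green paddle on its outer end. Rad: 0 gate shut (paddle up, spring-held), 0.7 paddle fully down; the ball, waiting 22 mm uphill of the gate, can pass from about 0.55 on and runs out in less than 1 s
- gate_right (a joint): angle of the right rocker, the same
- mouth_left (a point): middle of the left lane's lip, on the gutter floor, 56 mm above the bench; the lip stands out 12 mm over the chute's front face, its side walls reach 75 mm above the bench
- mouth_right (a point): middle of the right lane's lip, the same
- boat: blue plastic toy boat, loose, about 0.22 kg, 100 mm wide (x), 234 mm long (y: bow at +122, stern at -112 mm), hull 42 mm high, white wheelhouse on the stern 77 mm high. Origin on its underside below the middle of the open hold (inside 84 by 100 mm, white floor 8 mm up). Starts about midway between the lanes, 5 to 20 mm off the front face, nearly parallel, bow to the left. Passes under the lips
- ball_red: red wooden ball, 35 mm across, 18 g, origin at its centre (104 mm above the bench while it waits); it waits behind the gate of one of the lanes (the left or the right)
- ball_yellow: yellow wooden ball, 35 mm across, origin at its centre, waiting in the other lane
- bird: white ceramic bird figurine with blue wings, 85 mm high, 95 mm long; origin under its middle; stays where it is
- stacker: wooden stacking peg toy, base 100 mm square, four coloured rings on a peg 129 mm high; origin under its middle; stays
- flashlight: grey plastic flashlight lying along its x, 140 mm long, 42 mm thick; origin under its middle; stays
- truck: small wooden toy truck, 110 by 58 by 64 mm, yellow cab; origin under its middle; stays
- cup: white mug, 76 mm across, 75 mm high; origin under its middle; stays
- top: blue wooden spinning top with a yellow band, 60 mm across, 56 mm high, standing on its flat foot; origin under its middle; stays
Mind the look-alikes: they are no part of the job. Several things have the shape of the boat; the one meant has the colours described above. There is more than one size of the ball_yellow; the job needs the smaller.

How it is judged:
On the way, in this order (a step that is already met when the one before it is completed fails the run):
1. the boat's hold lies under the mouth of the red ball's lane while the ball still waits behind its gate (x of ball_red in the frame of loader below -0.09 m and ((y of ball_red in the frame of loader above 0 m and y of boat in the frame of loader between 0.035 and 0.125 m) or (y of ball_red in the frame of loader below 0 m and y of boat in the frame of loader between -0.125 and -0.035 m))), for 0.2 s.
2. the paddle of the red ball's lane is down and its gate lifted (((y of ball_red in the frame of loader above 0 m and value of joint gate_left above 0.4 rad) or (y of ball_red in the frame of loader below 0 m and value of joint gate_right above 0.4 rad))), for 0.1 s.
At the end, for the whole second after the job is handed in: the red ball lies on the floor of the boat's hold (centre within the hold, less than 35 mm above the boat's underside), the boat stands still and level on the bench, both gates are shut (rocker angles below 0.08 rad) and the yellow ball still waits behind its gate (x of ball_red in the frame of boat between -0.042 and 0.042 m and y of ball_red in the frame of boat between -0.05 and 0.05 m and z of ball_red in the frame of boat below 0.035 m and value of joint each of gate_left, gate_right below 0.08 rad and x of ball_yellow in the frame of loader below -0.09 m and height (world z) of boat below 0.01 m and angle between boat's own z axis and vertical below 0.1 rad and linear speed of boat below 0.02 m/s); the robot touches nothing.
It fails at once if a ball is touched by the robot (contact force between any of the fingers, the arm and ball_red above 0.2 N or contact force between any of the fingers, the arm and ball_yellow above 0.2 N).
It fails at once if the boat is lifted off the bench (15 mm) or tipped (0.3 rad) (height (world z) of boat above 0.015 m or angle between boat's own z axis and vertical above 0.3 rad).
It fails at once if the yellow ball leaves its place behind the gate (x of ball_yellow in the frame of loader above -0.085 m).
It fails at once if another toy is moved by more than 20 mm (distance of any of bird, stacker, flashlight, truck, cup, top from where it was at the start of the episode above 0.02 m).
It also fails if it takes over 51 s, if anything falls off the work surface, if the arm or the gripper's body presses on something with over 40 N, if the wrist force passes 120 N, or if a joint passes its speed limit or range.

## Working session

There is one attempt and no reset: what is moved stays moved. The work goes in short steps, each a Python script; the robot and the scene stay as the last script left them, time stands still between calls to the robot, and variables do not carry over. Pictures are saved under pics/ and viewed, at most 10 in all, crops included, and the job is handed in when it is done.

```bash
mkdir -p pics
python3 - <<'E'
from bench import env,eyes,monitor
import cv2,numpy as np
for n in("scene","top"):
    d=eyes.grab_frame(n); cv2.imwrite(f"pics/{n}0.png",d["frame"][:,:,::-1]); np.savez(f"pics/{n}0.npz",**d)
    print(n,d["mtx"].round(1).tolist(),d["view"].round(3).tolist())
print(monitor.sense()["clock"])
E
```

```text
scene [[458.0, 0.0, 322.1], [0.0, 458.0, 201.5], [0.0, 0.0, 1.0]] [[-0.549, 0.836, 0.002, 0.278], [0.653, 0.431, -0.623, -0.269], [-0.521, -0.341, -0.782, 1.882], [0.0, 0.0, 0.0, 1.0]]
top [[465.8, 0.0, 315.3], [0.0, 465.8, 203.4], [0.0, 0.0, 1.0]] [[-0.019, -1.0, -0.016, 0.007], [-0.981, 0.021, -0.193, 0.517], [0.194, 0.012, -0.981, 1.294], [0.0, 0.0, 0.0, 1.0]]
0.1
```

View pics/scene0.png

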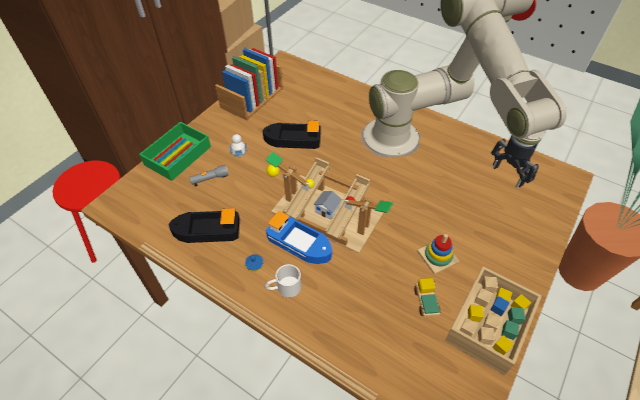

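View pics/top0.png

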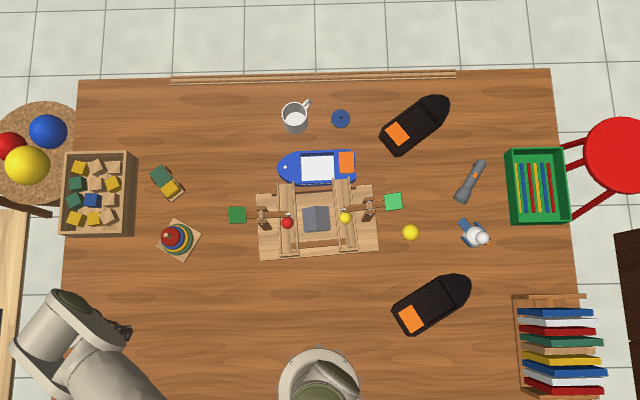

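Both views show the red ball in the left (+y) lane, at top px (288,223). The yellow ball is on the right, and the blue boat lies in front with its hold around (317,168). I'll enlarge the top view to measure from it.

Run:
```python
import cv2
i=cv2.imread("pics/top0.png")[135:270,220:420]; cv2.imwrite("pics/c1.png",cv2.resize(i,None,fx=4,fy=4,interpolation=2))
```

```text
(no output)
```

View pics/c1.png

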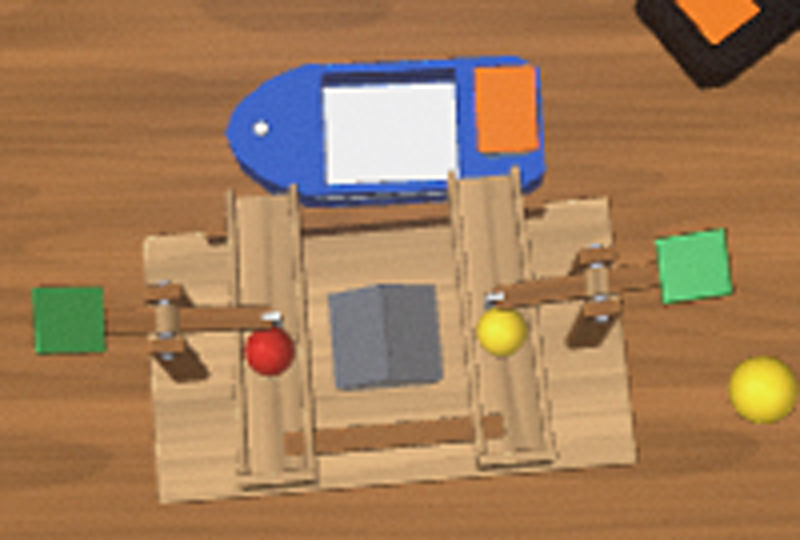

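```bash
cat > h.py <<'E'
import numpy as np
from scipy.optimize import least_squares
def proj(d,P):
    c=np.c_[P,np.ones(len(P))]@d["view"].T; c=c[:,:3]@d["mtx"].T; return c[:,:2]/c[:,2:]
def Tw(p,P):
    c,s=np.cos(p[2]),np.sin(p[2]); P=np.array(P,float)
    return np.c_[p[0]+c*P[:,0]-s*P[:,1],p[1]+s*P[:,0]+c*P[:,1],P[:,2]]
def fit(d,P,px,x0):
    r=least_squares(lambda p:(proj(d,Tw(p,P))-px).ravel(),x0)
    return r.x,r.fun.reshape(-1,2).round(1).tolist()
def back(d,uv,z):
    R,t=d["view"][:3,:3],d["view"][:3,3]; o=-R.T@t; v=R.T@np.linalg.inv(d["mtx"])@[*uv,1]; return o+v*(z-o[2])/v[2]
E
python3 - <<'E'
from h import *
d=dict(np.load("pics/top0.npz"))
C=lambda a:np.array(a)/4+[220-.375,135-.375]
print("cam",-d["view"][:3,:3].T@d["view"][:3,3])
L,r=fit(d,[[.012,.08,.056],[.012,-.08,.056],[-.112,.08,.104],[-.112,-.08,.104]],C([[265,198],[486,180],[270,352],[502,332]]),[.5,0,0]);print("loader",L,r)
B,r=fit(d,[[0,.122,.042],[0,-.112,.042],[.042,.05,.008],[.042,-.05,.008]],C([[228,130],[545,122],[323,86],[457,82]]),[.6,0,0]);print("boat",B,r)
c,s=np.cos(L[2]),np.sin(L[2]);dx=B[:2]-L[:2];print("boat in loader",c*dx[0]+s*dx[1],-s*dx[0]+c*dx[1],B[2]-L[2])
for q in([69,320],[694,266]):
    w=back(d,C(q),.179);e=w[:2]-L[:2];print("paddle",w,c*e[0]+s*e[1],-s*e[0]+c*e[1])
E
```

```text
cam [ 0.2568527  -0.0195777   1.36976095]
loader [5.70034233e-01 3.05342509e-04 5.85385742e-02] [[-0.1, -0.7], [-0.4, -0.6], [0.2, 0.4], [0.2, 0.8]]
boat [ 0.63145916 -0.01249952  0.00599829] [[-0.3, 0.0], [-0.3, -0.2], [0.6, 0.1], [-0.0, 0.1]]
boat in loader 0.06057056673059536 -0.016376600122632787 -0.05254028180020058
paddle [0.46670622 0.19930423 0.179     ] -0.09150856456443907 0.20470324691543884
paddle [ 0.493659   -0.20771831  0.179     ] -0.08841486445348934 -0.20319898438639925
```

```bash
cat >> h.py <<'E'
from scipy.spatial.transform import Rotation as Ro
L=np.array([.5700,.0003,.0585])
W=lambda x,y,z:Tw(L,[[x,y,z]])[0]
def Q(yaw):  # tool down, tool y axis at heading yaw
    y=np.array([np.cos(yaw),np.sin(yaw),0]);z=np.array([0,0,-1.]);return Ro.from_matrix(np.c_[np.cross(y,z),y,z]).as_quat()
E
python3 - <<'E'
from h import *
from bench import env,kinematics,monitor,eyes
import cv2
best=None
for a in(0,np.pi):
    q=kinematics.ik(W(.066,-.16,.3),Q(L[2]+a)); print(a,q)
    if q is not None and (best is None or abs(q[5])<abs(best[1][5])): best=(a,q)
o=Q(L[2]+best[0])
env.close_gripper(20)
p=monitor.sense()["position"]; env.movel([p[0],p[1],.33],.3)
env.reach(W(.066,-.165,.3),o)
env.movel(W(.066,-.165,.02),.2)
print(env.movel(W(.066,-.08,.02),.06,guard=15), monitor.sense()["position"],monitor.sense()["contact_force"])
for n in["top","scene"]:
    d=eyes.grab_frame(n);cv2.imwrite(f"pics/{n}1.png",d["frame"][:,:,::-1])
print(monitor.sense()["clock"])
f=cv2.imread("pics/top1.png")[115:265,220:420];cv2.imwrite("pics/c2.png",cv2.resize(f,None,fx=4,fy=4,interpolation=2))
E
```

```text
0 [-4.12715357e-01  6.17359361e-01  8.65359835e-01 -4.44089210e-16
  1.65887346e+00 -4.71215357e-01]
3.141592653589793 [-4.12715357e-01  6.17359361e-01  8.65359835e-01 -4.44089210e-16
  1.65887346e+00  2.67037730e+00]
False [ 0.6405386  -0.07583046  0.01996787] [ 0.11481876 -0.25088741  0.92749892]
7.3083
```

View pics/c2.png

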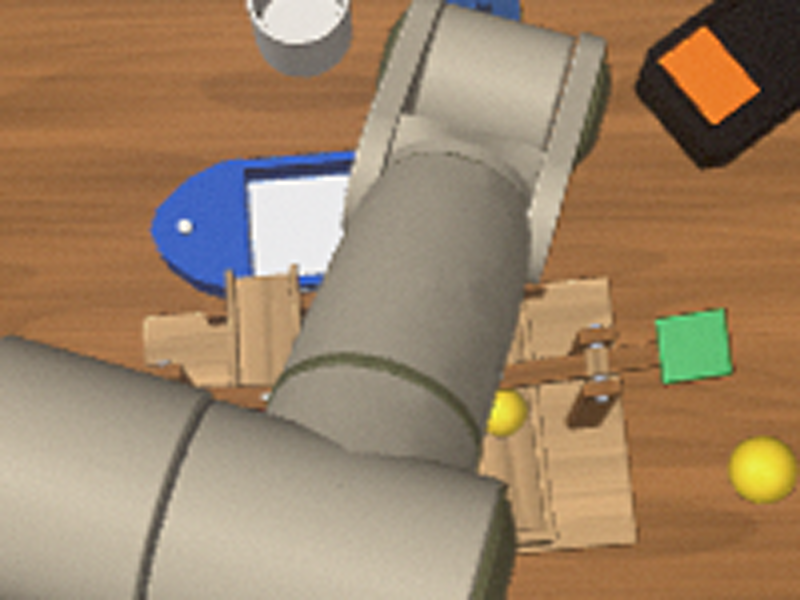

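The bow tip moved from column 228 to 152, about 56 mm, and the boat stayed parallel. I'll finish the push, back off and check.

Run:
```python
from h import *
from bench import env,kinematics,monitor,eyes
import cv2
print(env.movel(W(.066,-.043,.02),.06,guard=15)); env.hold(.2)
env.movel(W(.066,-.09,.02),.15)
env.movel(W(.066,-.12,.30),.25)
env.reach(W(.0,.26,.32),Q(L[2]))
d=eyes.grab_frame("top");cv2.imwrite("pics/top2.png",d["frame"][:,:,::-1])
s=eyes.grab_frame("scene");cv2.imwrite("pics/scene2.png",s["frame"][:,:,::-1])
a=cv2.resize(d["frame"][135:235,200:400,::-1],None,fx=4,fy=4,interpolation=2)
b=s["frame"][160:280,240:440,::-1]; b=cv2.resize(b,None,fx=1.6,fy=1.6)
cv2.imwrite("pics/c3.png",np.vstack([a,np.pad(b,((0,0),(0,480),(0,0)))]));print(monitor.sense()["clock"])
```

```text
False
11.55
```

View pics/c3.png

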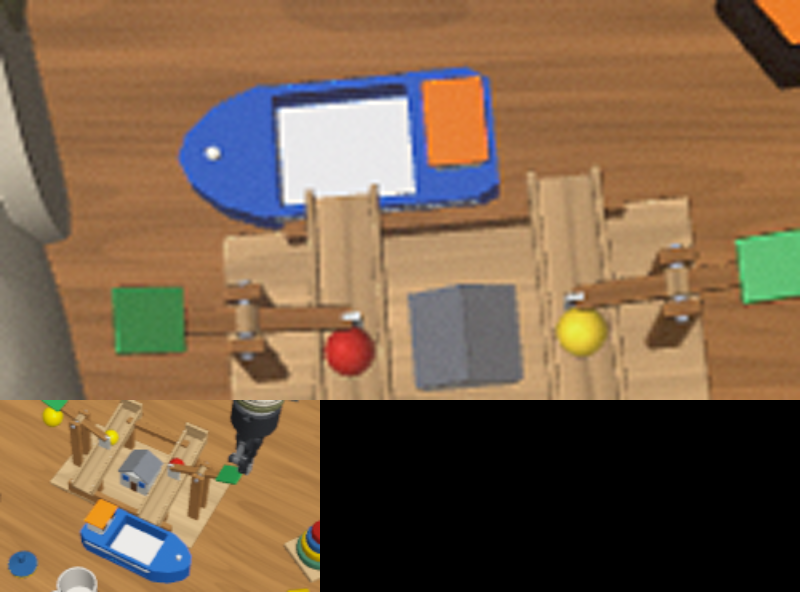

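The hold is centred at column 345, under the red lane's mouth at column 345. The boat lies parallel to the quay and the ball is still waiting. Next I press the left paddle.

Run:
```python
from h import *
from bench import env,kinematics,monitor,eyes
import cv2
env.reach(W(-.09,.21,.27),Q(L[2]))
env.movel(W(-.09,.21,.20),.15)
print(env.movel(W(-.09,.21,.134),.06,guard=7)); s=monitor.sense();print(s["position"],s["contact_force"])
a=eyes.grab_frame("scene")["frame"]
env.hold(1.3)
env.movel(W(-.09,.21,.20),.12)
env.movel(W(-.09,.25,.32),.2); env.reach(W(-.05,.36,.32),Q(L[2])); env.hold(.5)
t=eyes.grab_frame("top")["frame"]; b=eyes.grab_frame("scene")["frame"]
c=lambda f,y,x:cv2.resize(f[y:y+100,x:x+133,::-1],(400,300),interpolation=2)
cv2.imwrite("pics/c4.png",np.vstack([np.hstack([c(a,155,270),c(b,155,270)]),np.hstack([c(t,140,220),c(t,140,300)])]))
print(monitor.sense()["clock"])
```

```text
True
[0.46795975 0.20444989 0.13723928] [-2.81718343 -0.33328974  8.85508171]
17.6333
```

View pics/c4.png

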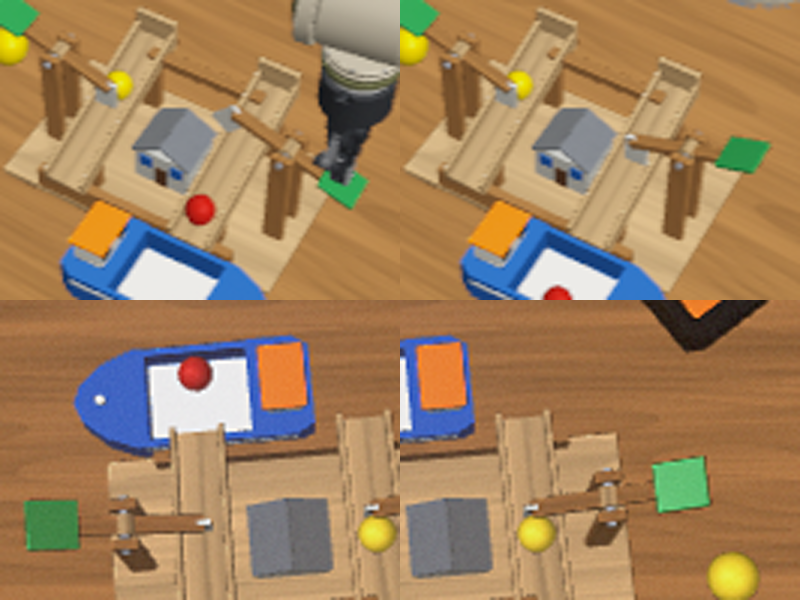

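The red ball is in the hold (bottom-left panel, around (195,373)). The left gate is shut with its paddle back up, the yellow ball is still behind its gate, and the arm is clear.

```bash
python3 -c "
from bench import env,job
env.hold(1.0); print(job.hand_in())"
```

```text
the job is handed in; nothing more can be done
None
```

The job is handed in: in the last pictures the red ball lay in the blue boat's hold, both gates were shut, the yellow ball was still waiting and the arm was clear; the hand-in call returned no verdict.

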